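# Find the heavy side of a rotor and hold it lowest

### The job

The rotor on the inclined balance stand has a hidden heavy side and droops to one side on its soft spring. Grip the knob and turn it, re-gripping as needed, until you find the position where the heavy side hangs straight down the slope: the rotor then no longer droops and its rib lies right under the knob's pointer. Do not touch the rotor itself, leave the vials and the slide box where they are, and finish with the knob still held between the fingers and the rotor hanging still.

Things in the scene. Friction and masses are not known exactly. Their poses are not given: they have to be found in the camera images.
- knob_center (a point): Centre of the black round hand knob of the balance stand: diameter 40 mm, gripping height 25 mm along its axis. Its z axis is the spindle axis, pointing out of the knob's free end toward the robot and up, 35 degrees from vertical; its x axis points along the knob's pointer and turns with the knob. Fingertips have about 25 mm of free depth below this centre before they meet the pointer.
- spindle (a joint): Turn of the knob (rad), positive counter-clockwise looking onto its free end; at 0 the pointer, a flat black arm 6 mm wide reaching 56 mm from the axis, points up the slope. It turns many turns either way; friction (0.15 N m) keeps it where it is left. The value says nothing about the heavy side, which is elsewhere every time.
- rotor (a joint): Droop (rad): angle from the pointer to the rotor's rib, positive counter-clockwise looking onto the knob; soft spring. At rest it is zero only with the heavy side lowest. Turn the knob the way the rotor droops (positive: counter-clockwise) to reduce it, 0.5 to 0.6 rad per rad near zero, less farther out. It settles in half a second (at the start up to 3 s). At the start 0.4 to 1.6 either way: 0.9 to 3.2 rad of knob.
- rotor_rib (a point): Middle of the dark raised rib (16 x 4 x 3 mm) on the rotor's face, 56 mm from the axis; its x axis points outward from the axis, z along the spindle axis. The rotor is the grey metal disc behind the pointer, diameter 130 mm, 22 mm thick, with eight equal round plugs; its face is 37 mm below the knob's centre. Not to be touched.
- stand: Fixed grey balance stand, base plate 150 x 130 x 15 mm; origin under the base's centre; its front (-x) looks toward the robot. The spindle leans 35 degrees from vertical toward -x; the knob's centre is 37 mm in front of the base's centre and 167 mm up.
- vial_a_center (a point): Centre of a small capped vial, 25 mm across, 46 mm high; bystander.
- vial_b_center (a point): Centre of another small capped vial, 25 mm across, 46 mm high; bystander.
- slide_box_center (a point): Centre of a grey slide box 37 x 97 x 33 mm lying on the worktop; bystander.
Not all that is in view belongs to the job. There is more than one size of the stand; the one meant has the size given above.

How it is judged (in metres and radians):
At the end, for the whole second after the job is handed in: The fingers hold the knob (more than 2 N of contact); the rotor hangs still, untouched, with its rib within 0.12 rad (about 7 mm at the rim) of the pointer, so its heavy side is lowest; the vials and the slide box are within 30 mm of where they stood (contact force between the fingers and knob_grip above 2 N and value of joint rotor between -0.12 and 0.12 rad and velocity of joint rotor between -0.1 and 0.1 rad/s and not (contact force between anything else and rotor_disc above 0.5 N) and distance of each of vial_a_center, vial_b_center, slide_box_center from where it was at the start of the episode below 0.03 m); the arm keeps its last pose, push and grip.
It fails at once if the robot pushes the rotor itself (contact force between any of the fingers, the arm and rotor_disc above 2 N).
It fails at once if a vial or the slide box is disturbed (distance of any of vial_a_center, vial_b_center, slide_box_center from where it was at the start of the episode above 0.03 m).
It also fails if it takes over 58 s, if anything falls off the work surface, if the arm or the gripper's body presses on something with over 40 N, if the wrist force passes 120 N, or if a joint passes its speed limit or range.

### The arm

A 6-joint arm with a two-finger parallel gripper is mounted at the origin on a cart in front of the work surface, level with it; the furniture and walls round the work are solid. World frame = base frame: x ahead of the robot, y to its left, z up, the work surface at z = 0. Lengths are in m, angles in degrees, forces in N, time in s.
With the tool pointing down it reaches from about 0.3 to 0.75 m from the base axis. Payload 8.5 kg.
Tool frame: the origin (TCP) lies midway between the tips of the shut fingers; the grasp point (between the pads) lies 19 mm behind it; y points along the fingers, z is the direction in which the jaws open and shut, and the axes are right-handed (so a half turn about y gives the same grasp; the last joint's range is limited). The gripper opens to 85 mm and grips with 20 to 120 N. Pads are 22 mm wide; open, the fingers measure 114 mm over their backs; the gripper's body (76 mm by 85 mm) begins 54 mm behind the grasp point. The pads swing forward as they close: fully open they stand 13 mm farther back than shut.
Start: joints at [55.044, 21.807, 74.336, -0, 83.858, -12.336], TCP at [0.212, 0.508, 0.231] pointing down, gripper open.
Joint ranges: [-178.18, 178.18], [-50.72, 133.34], [12.68, 142.11], [-81.47, 261.47], [9.98, 163.14], [-165.26, 165.26]. Speed limits (degrees/s): [136.94, 136.94, 180, 180, 180, 180].

### API

Orientations are given as a 3x3 rotation matrix whose columns are the frame's x, y, z axes.
In Python, from rig import status, imaging, job gives the robot as it stands. The module is installed in compiled form; this text tells all that it offers.
- The arm moves only by the tool jog_arm, never from a script. Its argument "rows" is a list of rows, each an object of numbers: "hand": the opening, from 0 (shut) to 1 (fully open); "dx", "dy", "dz": the shift along the tool's x, y, z in cm; "ax", "ay", "az": the turn, a rotation vector about the tool's x, y, z in degrees. In form: [{"hand": .., "dx": .., "dy": .., "dz": .., "ax": .., "ay": .., "az": ..}, ...]. A call has exactly 5 rows; each row shifts and turns the commanded pose from where the row before left it, along the tool's axes as they then stand; what a row does not reach is not made up. A row lasts 1/12 s, in which the tool goes at most 41.7 mm and 7.16 degrees, less where a joint would pass 70% of its speed; a pose out of reach is approached as far as the arm can. A call is refused whole if a number of a shift passes 4.17 or a number of a turn 7.16, either way. A call with a gripper value outside its range is refused whole. The fingers move at their own pace and stop on an object; "newtons" is the grip in N (left out, the last holds). Time passes only in rows, so rows that do not move let the fingers close, or fill a call up. It gives the time, the measured TCP pose, the force and the opening at its end, in the units of the state.
- status.observe(): the state, without advancing time (a new reading comes with each control period).
- imaging.get_image(name): name is "side" or "top"; returns the picture (384x512x3 uint8, red, green, blue); there is no depth.
- imaging.camera_model(name): a dict with "K" (3x3 intrinsics, pixels), "distortion" ([k1, k2, p1, p2, k3] as OpenCV has them; the pictures are not rectified), "position" and "rotation" of the camera in the world. Camera axes: x right, y down, z forward; pixel columns grow to the right and rows downward; lengths in m; the calibration is good to about 2 mm. A picture is of the moment at which its call begins. camera_model takes no time and is no camera call.
- job.close_job(): hands the job in, once; it reports no verdict.
The state is a dict: "time_s": time; "q": joint angles; "qvel": joint speeds; "joint_efforts": joint torques, N m; "position": TCP position; "tool_rot": TCP orientation; "ft_force": force on the tool from outside, world axes, zero at the start; "wrist_torque": the same for the moment, N m; "grip_width": finger opening in m.
Only numpy, scipy, OpenCV 4.12 (cv2) and the standard library are available. Lean on these libraries where they do the work, as an engineer would, in place of code of your own. Each camera call takes 0.05 s, during which the arm holds its last target.

## Working session

There is one attempt and no reset: what is moved stays moved. The work goes in short steps, Python scripts to look and compute and a tool call to move; the robot and the scene stay as the last step left them, time stands still between calls to the robot, and variables do not carry over. Pictures are saved under pics/ and viewed, and the job is handed in when it is done.

Besides the shell and the picture viewer there is one more tool, called after "Emit:" by a JSON object that holds its "api" and its "payload". jog_arm: Moves the arm, as the interface text tells. Its arguments: {"type":"object","properties":{"rows":{"type":"array"},"newtons":{"type":"number"}},"required":["rows"]}

```bash
mkdir -p pics; python3 - <<'E'
from rig import status, imaging
import cv2
s=status.observe()
for k,v in s.items(): print(k,v)
for n in("side","top"):
    im=imaging.get_image(n); cv2.imwrite(f"pics/{n}0.png",im[:,:,::-1]); print(n,imaging.camera_model(n))
E
```

```text
time_s 0.0
q [ 5.50439050e+01  2.18401065e+01  7.43862854e+01 -2.12050644e-03
  8.38567285e+01 -1.23386676e+01]
qvel [ 0.04657587  0.00428971 -0.07471335 -0.1164332  -0.06914318  0.01645928]
joint_efforts [-5.77328683e-04 -4.48454797e+01 -2.31276101e+01 -2.75641014e-04
  4.70788757e-03 -2.44220166e-05]
position [0.21137727 0.50743387 0.23071104]
tool_rot [[ 9.23094708e-01 -8.01031270e-04  3.84571863e-01]
 [-3.84572600e-01 -1.21008344e-03  9.23093956e-01]
 [-2.74063080e-04 -9.99998947e-01 -1.42507630e-03]]
ft_force [-0.25132136 -0.68663574  0.31829346]
wrist_torque [-0.02490609 -0.04251854 -0.01731894]
grip_width 0.0850072548332276
side {'K': array([[349.78160101,   0.        , 258.00379619],
       [  0.        , 349.78160101, 187.80468379],
       [  0.        ,   0.        ,   1.        ]]), 'distortion': array([-0.02995985,  0.        ,  0.        ,  0.        ,  0.        ]), 'position': array([0.26532839, 0.8809581 , 0.52964419]), 'rotation': array([[-0.93434069, -0.16655306,  0.31506754],
       [-0.35612754,  0.46969103, -0.80781403],
       [-0.0134405 , -0.86697775, -0.49816557]])}
top {'K': array([[428.40787348,   0.        , 251.48903709],
       [  0.        , 428.40787348, 196.45980986],
       [  0.        ,   0.        ,   1.        ]]), 'distortion': array([0.03081672, 0.        , 0.        , 0.        , 0.        ]), 'position': array([0.29504732, 0.21149371, 1.16874861]), 'rotation': array([[ 0.04204507, -0.97646614,  0.2115327 ],
       [-0.99910994, -0.04037166,  0.01222548],
       [-0.00339784, -0.21185844, -0.97729446]])}
```

```bash
ls; nproc
```

```text
pics
4
```

View pics/side0.png

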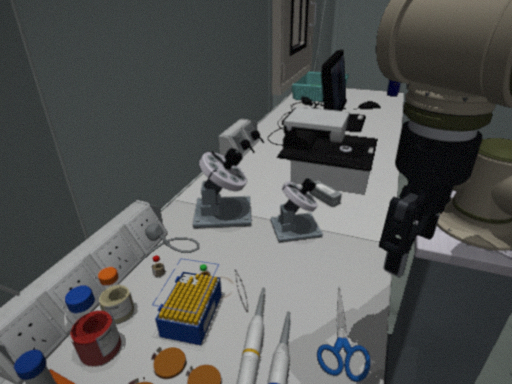

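View pics/top0.png

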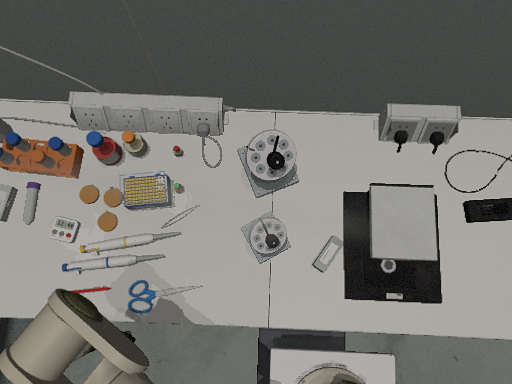

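The top view shows two stands: a large one at about (270,158) and a small one at about (267,237). I'll enlarge both.

```bash
cat > h.py <<'E'
import numpy as np, cv2
from rig import imaging,status
C={n:imaging.camera_model(n) for n in("side","top")}
def proj(n,P):
    c=C[n];R=c["rotation"].T
    return cv2.projectPoints(np.atleast_2d(P).astype(float),cv2.Rodrigues(R)[0],-R@c["position"],c["K"],c["distortion"])[0][:,0]
def ray(n,uv):
    c=C[n];p=cv2.undistortPoints(np.array([[uv]],float),c["K"],c["distortion"])[0,0]
    d=c["rotation"]@np.array([p[0],p[1],1]);return c["position"],d/np.linalg.norm(d)
def onz(n,uv,z):
    o,d=ray(n,uv);return o+d*(z-o[2])/d[2]
def tri(a,b):
    A=np.zeros((3,3));B=np.zeros(3)
    rs=[ray("side",a),ray("top",b)]
    for o,d in rs:
        M=np.eye(3)-np.outer(d,d);A+=M;B+=M@o
    X=np.linalg.solve(A,B);return X,[np.linalg.norm(np.cross(X-o,d)) for o,d in rs]
def crop(im,x,y,w,h,k,f):
    cv2.imwrite(f,cv2.resize(im[y:y+h,x:x+w,::-1],None,fx=k,fy=k,interpolation=cv2.INTER_CUBIC))
E
python3 - <<'E'
import cv2
from h import *
a=cv2.imread("pics/side0.png")[:,:,::-1];b=cv2.imread("pics/top0.png")[:,:,::-1]
crop(b,225,120,90,145,4,"pics/t1.png");crop(a,180,110,170,140,4,"pics/s1.png")
# base plates: candidates
for uv in[(238,157),(283,128),(299,178),(254,196)]: print(onz("top",uv,0.015).round(3))
for uv in[(242,236),(271,213),(291,238),(260,262)]: print(onz("top",uv,0.015).round(3))
E
```

```text
[0.657 0.269 0.015]
[0.748 0.145 0.015]
[0.603 0.096 0.015]
[0.546 0.219 0.015]
[0.435 0.247 0.015]
[0.501 0.171 0.015]
[0.435 0.115 0.015]
[0.367 0.196 0.015]
```

View pics/t1.png

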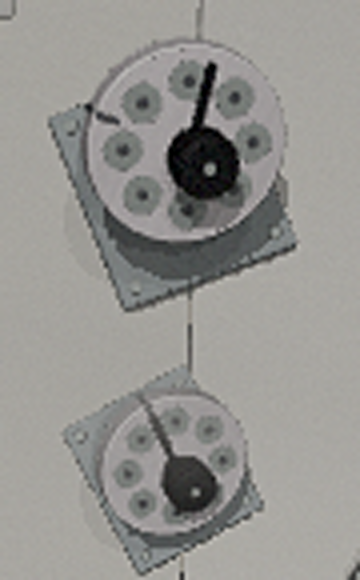

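View pics/s1.png

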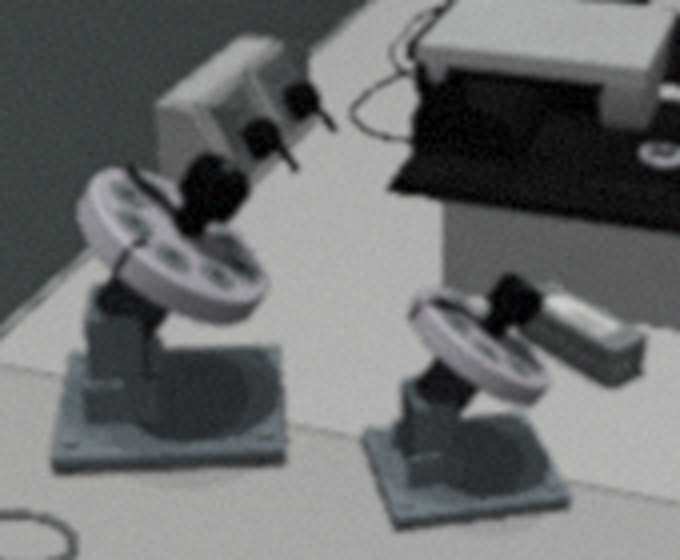

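The large stand is the right one, since its plate measures about 150 x 130 mm. The pointer aims up the slope and the rib sits counter-clockwise of it. Next I'll fit the stand pose.

```bash
cat >> h.py <<'E'
def RZ(a): c,s=np.cos(a),np.sin(a);return np.array([[c,-s,0],[s,c,0],[0,0,1]])
t=np.radians(35)
# spindle frame in stand: z axis out; x up the slope
SP=np.array([[np.cos(t),0,-np.sin(t)],[0,1,0],[np.sin(t),0,np.cos(t)]])
E
python3 - <<'E'
from h import *
from scipy.optimize import least_squares
T=lambda x,y:(225+x/4,120+y/4); S=lambda x,y:(180+x/4,110+y/4)
h=.015
obs=[("top",T(48,118),(.075,.065,h)),("top",T(127,308),(-.075,.065,h)),("top",T(297,243),(-.075,-.065,h)),
("side",S(55,462),(.075,.065,h)),("side",S(285,455),(-.075,.065,h)),("side",S(280,348),(-.075,-.065,h)),
("top",T(203,162),(-.037,0,.167)),("side",S(214,188),(-.037,0,.167))]
def f(p):
    r=[]
    for n,uv,l in obs:
        P=RZ(p[2])@np.array(l)+[p[0],p[1],0]; r.append(proj(n,P)[0]-uv)
    return np.concatenate(r)
s=least_squares(f,[.65,.18,0.3],loss="soft_l1");print(s.x,np.degrees(s.x[2]));print(f(s.x).reshape(-1,2).round(1))
Xk,e=tri(S(214,188),T(203,162));print(Xk,e)
p=s.x;R=RZ(p[2])@SP;K=RZ(p[2])@[-.037,0,.167]+[p[0],p[1],0];print("K",K);print(R)
for n,tip,rib in(("top",T(212,66),T(102,115)),("side",S(130,168),S(128,258))):
    for nm,uv,off in(("ptr",tip,-.031),("rib",rib,-.0355)):
        o,d=ray(n,uv);c=K+R[:,2]*off
        X=o+d*((c-o)@R[:,2])/(d@R[:,2]);l=R.T@(X-c);print(n,nm,l.round(4),np.hypot(*l[:2]),np.degrees(np.arctan2(l[1],l[0])))
E
```

```text
[0.63777764 0.18491425 0.42141368] 24.145225523235922
[[-0.8 -0.4]
 [-0.8  0.4]
 [ 0.2 -0.4]
 [-1.2 -0.8]
 [ 1.  -1.7]
 [ 0.3 -1.5]
 [-0.4 -0.1]
 [ 0.9 -0. ]]
[0.60538184 0.16906442 0.16602187] [np.float64(0.0012263325426715651), np.float64(0.0012263325426717618)]
K [0.60401471 0.16977937 0.167     ]
[[ 0.74748573 -0.40905086 -0.52339514]
 [ 0.33507485  0.91251158 -0.23462194]
 [ 0.57357644  0.          0.81915204]]
top ptr [ 0.0446 -0.0295 -0.    ] 0.05343841158912277 -33.47168105751301
top rib [0.039  0.0443 0.    ] 0.05901140044445588 48.696595693561434
side ptr [ 0.046  -0.0327  0.    ] 0.05641789189127115 -35.433143522778906
side rib [0.0377 0.0748 0.    ] 0.08372904724610199 63.22516417053318
```

K measures (0.605, 0.170, 0.166), which agrees with the fitted (0.604, 0.170, 0.167). The spindle reads about -34° and the rib about +50°, so the droop is about +1.45 rad and the knob must turn roughly 160° counter-clockwise. I'll start the grip at θ=-110° so that joint 6 has the range to do it in one grip.

```bash
cat >> h.py <<'E'
from scipy.spatial.transform import Rotation as Ro
K=np.array([.6045,.1695,.1667]);RS=RZ(np.radians(24.1))@SP
def rot(theta):
    a=np.radians(theta);z=RS@[np.cos(a),np.sin(a),0];y=-RS[:,2];return np.column_stack([np.cross(y,z),y,z])
def down(theta):
    M=rot(theta);y=M[:,1];ax=np.cross(y,[0,0,-1]);s=np.linalg.norm(ax)
    return Ro.from_rotvec(ax/s*np.arcsin(s)).as_matrix()@M
def plan(P,M,vmax=3.0,wmax=6.5,hand=1,pr=True):
    s=status.observe();p=np.array(s["position"]);R=np.array(s["tool_rot"])
    rv=Ro.from_matrix(R.T@M).as_rotvec(degrees=True)
    n=int(max(np.ceil(np.linalg.norm(P-p)*100/vmax),np.ceil(np.linalg.norm(rv)/wmax),1))
    D=(P-p)/n*100
    print("t",s["time_s"],"pos",p.round(4),"q",np.round(s["q"],1),"F",np.round(s["ft_force"],1),"w",round(s["grip_width"],4))
    print("dist cm",round(np.linalg.norm(P-p)*100,2),"in tool now",(R.T@(P-p)*100).round(2),"rv",rv.round(2),"n",n)
    Rk=R.copy();st=Ro.from_rotvec(rv/n,degrees=True).as_matrix()
    for i in range(n):
        d=Rk.T@D;a=rv/n;print("row",i,d.round(2),a.round(2));Rk=Rk@st
E
python3 - <<'E'
from h import *
th=-110
P=K+RS[:,2]*.13
print(P); plan(P+[-.03,0,.06],down(th))
E
```

```text
[0.53643458 0.13905287 0.27318977]
t 0.1 pos [0.2114 0.5075 0.2308] q [ 55.   21.8  74.4   0.   83.9 -12.3] F [ 0.7  0.8 -0.6] w 0.0858
dist cm 48.3 in tool now [ 41.4  -10.22 -22.67] rv [5.0000e-02 1.5328e+02 9.0000e-02] n 24
row 0 [ 1.73 -0.43 -0.94] [0.   6.39 0.  ]
row 1 [ 1.82 -0.43 -0.75] [0.   6.39 0.  ]
row 2 [ 1.89 -0.43 -0.54] [0.   6.39 0.  ]
row 3 [ 1.94 -0.43 -0.33] [0.   6.39 0.  ]
row 4 [ 1.96 -0.43 -0.11] [0.   6.39 0.  ]
row 5 [ 1.96 -0.43  0.11] [0.   6.39 0.  ]
row 6 [ 1.94 -0.43  0.33] [0.   6.39 0.  ]
row 7 [ 1.89 -0.43  0.54] [0.   6.39 0.  ]
row 8 [ 1.82 -0.43  0.75] [0.   6.39 0.  ]
row 9 [ 1.72 -0.43  0.95] [0.   6.39 0.  ]
row 10 [ 1.61 -0.43  1.13] [0.   6.39 0.  ]
row 11 [ 1.47 -0.43  1.3 ] [0.   6.39 0.  ]
row 12 [ 1.32 -0.43  1.46] [0.   6.39 0.  ]
row 13 [ 1.15 -0.43  1.6 ] [0.   6.39 0.  ]
row 14 [ 0.96 -0.43  1.72] [0.   6.39 0.  ]
row 15 [ 0.77 -0.43  1.81] [0.   6.39 0.  ]
row 16 [ 0.56 -0.43  1.89] [0.   6.39 0.  ]
row 17 [ 0.35 -0.43  1.94] [0.   6.39 0.  ]
row 18 [ 0.13 -0.43  1.96] [0.   6.39 0.  ]
row 19 [-0.09 -0.43  1.96] [0.   6.39 0.  ]
row 20 [-0.31 -0.43  1.94] [0.   6.39 0.  ]
row 21 [-0.52 -0.43  1.9 ] [0.   6.39 0.  ]
row 22 [-0.73 -0.43  1.83] [0.   6.39 0.  ]
row 23 [-0.93 -0.43  1.73] [0.   6.39 0.  ]
```

Emit:
{"api": "jog_arm", "payload": {"rows": [{"hand": 1,"dx": 1.7,"dy": -0.9,"dz": -0.9,"ax": 0,"ay": 6.4,"az": 0},{"hand": 1,"dx": 1.8,"dy": -0.9,"dz": -0.75,"ax": 0,"ay": 6.4,"az": 0},{"hand": 1,"dx": 1.9,"dy": -0.9,"dz": -0.5,"ax": 0,"ay": 6.4,"az": 0},{"hand": 1,"dx": 1.9,"dy": -0.9,"dz": -0.3,"ax": 0,"ay": 6.4,"az": 0},{"hand": 1,"dx": 2.0,"dy": -0.9,"dz": -0.1,"ax": 0,"ay": 6.4,"az": 0}]}}

```text
time_s: 0.52
position: [0.2735, 0.4312, 0.2764]
tool_rot: [[0.575, -0.001, 0.818], [-0.818, -0.001, 0.575], [0.0, -1.0, -0.001]]
ft_force: [-0.2, -0.5, 0.3]
grip_width: 0.0855
```

Emit:
{"api": "jog_arm", "payload": {"rows": [{"hand": 1,"dx": 1.95,"dy": -0.9,"dz": 0.1,"ax": 0,"ay": 6.4,"az": 0},{"hand": 1,"dx": 1.95,"dy": -0.9,"dz": 0.3,"ax": 0,"ay": 6.4,"az": 0},{"hand": 1,"dx": 1.9,"dy": -0.9,"dz": 0.55,"ax": 0,"ay": 6.4,"az": 0},{"hand": 1,"dx": 1.8,"dy": -0.9,"dz": 0.75,"ax": 0,"ay": 6.4,"az": 0},{"hand": 1,"dx": 1.7,"dy": -0.9,"dz": 0.95,"ax": 0,"ay": 6.4,"az": 0}]}}

```text
time_s: 0.93
position: [0.3346, 0.3544, 0.3215]
tool_rot: [[0.053, -0.001, 0.999], [-0.999, -0.0, 0.053], [0.0, -1.0, -0.001]]
ft_force: [1.1, 0.4, -0.6]
grip_width: 0.0855
```

Emit:
{"api": "jog_arm", "payload": {"rows": [{"hand": 1,"dx": 1.6,"dy": -0.4,"dz": 1.1,"ax": 0,"ay": 6.4,"az": 0},{"hand": 1,"dx": 1.5,"dy": -0.4,"dz": 1.3,"ax": 0,"ay": 6.4,"az": 0},{"hand": 1,"dx": 1.3,"dy": -0.4,"dz": 1.45,"ax": 0,"ay": 6.4,"az": 0},{"hand": 1,"dx": 1.15,"dy": -0.4,"dz": 1.6,"ax": 0,"ay": 6.4,"az": 0},{"hand": 1,"dx": 0.95,"dy": -0.4,"dz": 1.7,"ax": 0,"ay": 6.4,"az": 0}]}}

```text
time_s: 1.35
position: [0.3953, 0.2776, 0.3412]
tool_rot: [[-0.484, -0.001, 0.875], [-0.875, -0.0, -0.484], [0.001, -1.0, -0.0]]
ft_force: [-0.0, -0.3, -0.1]
grip_width: 0.0854
```

```bash
python3 - <<'E'
from h import *
th=-110
P=K+RS[:,2]*.13
plan(P+[-.03,0,.06],down(th))
E
```

```text
t 1.35 pos [0.3953 0.2776 0.3412] q [21.  11.6 71.1  0.  97.3 49.9] F [-0.  -0.3 -0.1] w 0.0854
dist cm 17.78 in tool now [ 6.74  0.8  16.43] rv [1.000e-02 5.696e+01 4.000e-02] n 9
row 0 [0.75 0.09 1.83] [0.   6.33 0.  ]
row 1 [0.54 0.09 1.9 ] [0.   6.33 0.  ]
row 2 [0.33 0.09 1.95] [0.   6.33 0.  ]
row 3 [0.11 0.09 1.97] [0.   6.33 0.  ]
row 4 [-0.1   0.09  1.97] [0.   6.33 0.  ]
row 5 [-0.32  0.09  1.95] [0.   6.33 0.  ]
row 6 [-0.53  0.09  1.9 ] [0.   6.33 0.  ]
row 7 [-0.74  0.09  1.83] [0.   6.33 0.  ]
row 8 [-0.94  0.09  1.74] [0.   6.33 0.  ]
```

Emit:
{"api": "jog_arm", "payload": {"rows": [{"hand": 1,"dx": 0.75,"dy": 0,"dz": 1.85,"ax": 0,"ay": 6.3,"az": 0},{"hand": 1,"dx": 0.55,"dy": 0,"dz": 1.9,"ax": 0,"ay": 6.3,"az": 0},{"hand": 1,"dx": 0.35,"dy": 0,"dz": 1.95,"ax": 0,"ay": 6.3,"az": 0},{"hand": 1,"dx": 0.1,"dy": 0,"dz": 1.95,"ax": 0,"ay": 6.3,"az": 0},{"hand": 1,"dx": -0.1,"dy": 0,"dz": 1.95,"ax": 0,"ay": 6.3,"az": 0}]}}

```text
time_s: 1.77
position: [0.4575, 0.2011, 0.341]
tool_rot: [[-0.87, -0.001, 0.493], [-0.493, -0.0, -0.87], [0.001, -1.0, -0.0]]
ft_force: [0.6, 1.7, 0.2]
grip_width: 0.0851
```

Emit:
{"api": "jog_arm", "payload": {"rows": [{"hand": 1,"dx": -0.3,"dy": 0,"dz": 1.95,"ax": 0,"ay": 6.3,"az": 0},{"hand": 1,"dx": -0.55,"dy": 0,"dz": 1.9,"ax": 0,"ay": 6.3,"az": 0},{"hand": 1,"dx": -0.75,"dy": 0,"dz": 1.85,"ax": 0,"ay": 6.3,"az": 0},{"hand": 1,"dx": -0.95,"dy": 0,"dz": 1.75,"ax": 0,"ay": 6.3,"az": 0},{"hand": 1}]}}

```text
invalid input at $.rows[4]: expected keys hand, dx, dy, dz, ax, ay, az
```

```bash
python3 - <<'E'
from h import *
plan(K+RS[:,2]*.11,rot(-110))
E
```

```text
t 1.7667 pos [0.4575 0.2011 0.341 ] q [10.1 13.4 68.8 -0.  97.9 70.6] F [0.6 1.7 0.2] w 0.0851
dist cm 13.55 in tool now [-4.95  8.41  9.4 ] rv [-4.46 24.66 35.04] n 7
row 0 [-0.71  1.2   1.34] [-0.64  3.52  5.01]
row 1 [-0.68  1.25  1.31] [-0.64  3.52  5.01]
row 2 [-0.65  1.29  1.29] [-0.64  3.52  5.01]
row 3 [-0.61  1.33  1.26] [-0.64  3.52  5.01]
row 4 [-0.57  1.37  1.24] [-0.64  3.52  5.01]
row 5 [-0.53  1.41  1.22] [-0.64  3.52  5.01]
row 6 [-0.48  1.44  1.21] [-0.64  3.52  5.01]
```

Emit:
{"api": "jog_arm", "payload": {"rows": [{"hand": 1,"dx": -0.7,"dy": 1.2,"dz": 1.35,"ax": -0.6,"ay": 3.5,"az": 5.0},{"hand": 1,"dx": -0.7,"dy": 1.25,"dz": 1.3,"ax": -0.6,"ay": 3.5,"az": 5.0},{"hand": 1,"dx": -0.65,"dy": 1.3,"dz": 1.3,"ax": -0.6,"ay": 3.5,"az": 5.0},{"hand": 1,"dx": -0.6,"dy": 1.3,"dz": 1.25,"ax": -0.6,"ay": 3.5,"az": 5.0},{"hand": 1,"dx": -0.55,"dy": 1.35,"dz": 1.25,"ax": -0.6,"ay": 3.5,"az": 5.0}]}}

```text
time_s: 2.18
position: [0.5213, 0.1604, 0.2813]
tool_rot: [[-0.897, 0.379, 0.229], [-0.163, 0.198, -0.967], [-0.412, -0.904, -0.116]]
ft_force: [0.6, -0.4, -0.4]
grip_width: 0.0853
```

Emit:
{"api": "jog_arm", "payload": {"rows": [{"hand": 1,"dx": -0.5,"dy": 1.4,"dz": 1.2,"ax": -0.6,"ay": 3.5,"az": 5.0},{"hand": 1,"dx": -0.5,"dy": 1.4,"dz": 1.2,"ax": -0.6,"ay": 3.5,"az": 5.0},{"hand": 1,"dx": 0,"dy": 0,"dz": 0,"ax": 0,"ay": 0,"az": 0},{"hand": 1,"dx": 0,"dy": 0,"dz": 0,"ax": 0,"ay": 0,"az": 0},{"hand": 1,"dx": 0,"dy": 0,"dz": 0,"ax": 0,"ay": 0,"az": 0}]}}

```text
time_s: 2.6
position: [0.5464, 0.1454, 0.2591]
tool_rot: [[-0.842, 0.522, 0.137], [-0.013, 0.234, -0.972], [-0.54, -0.82, -0.19]]
ft_force: [-0.2, -0.6, -0.5]
grip_width: 0.0857
```

```bash
python3 - <<'E'
from h import *
a=imaging.get_image("side");b=imaging.get_image("top")
crop(a,180,90,170,140,4,"pics/s2.png");crop(b,200,100,150,130,4,"pics/t2.png")
plan(K-RS[:,2]*.016,rot(-110))
E
```

```text
t 2.7 pos [0.5466 0.1456 0.2593] q [-4.5  9.7 95.1 22.5 45.9 69.2] F [ 0.2  0.5 -0.5] w 0.085
dist cm 12.78 in tool now [ 0.12 12.78  0.24] rv [ 0.    0.63 -0.  ] n 5
row 0 [0.02 2.56 0.05] [ 0.    0.13 -0.  ]
row 1 [0.02 2.56 0.05] [ 0.    0.13 -0.  ]
row 2 [0.02 2.56 0.05] [ 0.    0.13 -0.  ]
row 3 [0.02 2.56 0.05] [ 0.    0.13 -0.  ]
row 4 [0.02 2.56 0.05] [ 0.    0.13 -0.  ]
```

View pics/s2.png

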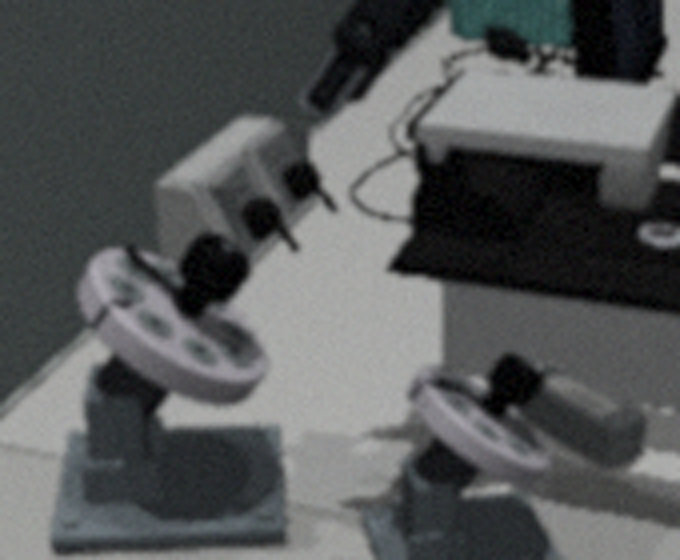

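View pics/t2.png

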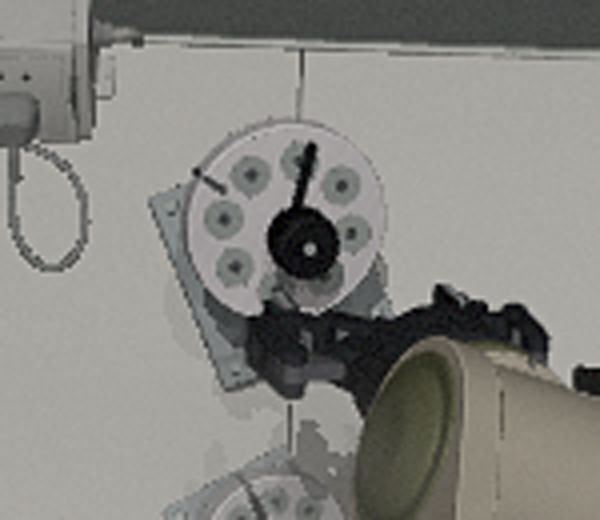

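The side view shows the open fingers lined up along the spindle, clear of everything. In the top crop the rib has settled to about (210,180). I'll go in along the axis.

Emit:
{"api": "jog_arm", "payload": {"rows": [{"hand": 1,"dx": 0,"dy": 2.0,"dz": 0.05,"ax": 0,"ay": 0,"az": 0},{"hand": 1,"dx": 0.05,"dy": 2.0,"dz": 0.05,"ax": 0,"ay": 0,"az": 0},{"hand": 1,"dx": 0.05,"dy": 2.0,"dz": 0.05,"ax": 0,"ay": 0,"az": 0},{"hand": 1,"dx": 0,"dy": 1.5,"dz": 0.05,"ax": 0,"ay": 0,"az": 0},{"hand": 1,"dx": 0,"dy": 1.0,"dz": 0,"ax": 0,"ay": 0,"az": 0}]}}

```text
time_s: 3.12
position: [0.5907, 0.1639, 0.1868]
tool_rot: [[-0.842, 0.522, 0.137], [-0.012, 0.235, -0.972], [-0.54, -0.82, -0.191]]
ft_force: [-0.1, 1.1, -0.2]
grip_width: 0.0855
```

```bash
python3 - <<'E'
from h import *
a=imaging.get_image("side");b=imaging.get_image("top")
crop(a,180,110,100,100,6,"pics/s3.png");crop(b,225,120,100,90,6,"pics/t3.png")
plan(K-RS[:,2]*.016,rot(-110))
E
```

```text
t 3.2167 pos [0.5904 0.1636 0.1867] q [-1.8 19.2 95.4 25.2 36.1 66.9] F [ 0.8  0.3 -0.1] w 0.0852
dist cm 4.12 in tool now [-0.12  4.12  0.01] rv [0.02 0.55 0.14] n 2
row 0 [-0.06  2.06  0.  ] [0.01 0.27 0.07]
row 1 [-0.06  2.06  0.  ] [0.01 0.27 0.07]
```

View pics/s3.png

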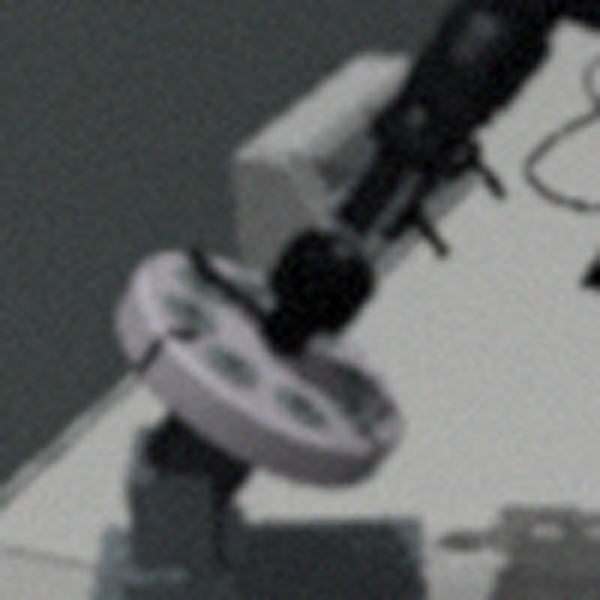

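View pics/t3.png

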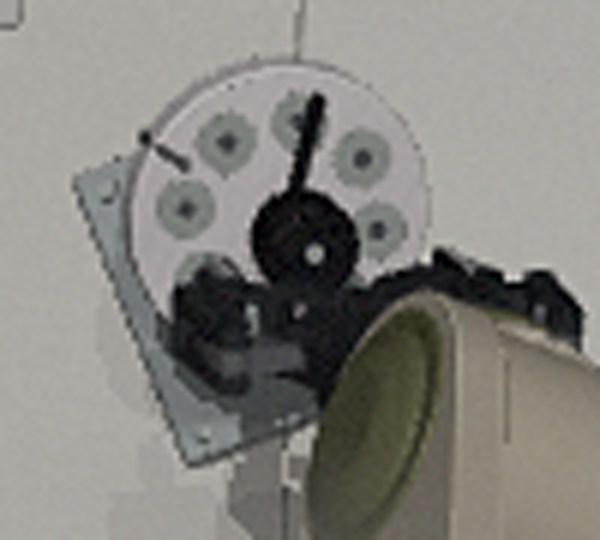

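Emit:
{"api": "jog_arm", "payload": {"rows": [{"hand": 1,"dx": -0.05,"dy": 1.2,"dz": 0,"ax": 0,"ay": 0,"az": 0},{"hand": 1,"dx": -0.05,"dy": 1.2,"dz": 0,"ax": 0,"ay": 0,"az": 0},{"hand": 1,"dx": 0,"dy": 1.0,"dz": 0,"ax": 0,"ay": 0,"az": 0},{"hand": 1,"dx": 0,"dy": 0.7,"dz": 0,"ax": 0,"ay": 0,"az": 0},{"hand": 1,"dx": 0,"dy": 0,"dz": 0,"ax": 0,"ay": 0,"az": 0}]}}

```text
time_s: 3.63
position: [0.6126, 0.1728, 0.1528]
tool_rot: [[-0.843, 0.521, 0.135], [-0.011, 0.234, -0.972], [-0.539, -0.821, -0.192]]
ft_force: [0.0, 0.2, -0.6]
grip_width: 0.0854
```

```bash
cat >> h.py <<'E'
def ang(n,uv,off):
    o,d=ray(n,uv);c=K+RS[:,2]*off;X=o+d*((c-o)@RS[:,2])/(d@RS[:,2]);l=RS.T@(X-c);return np.degrees(np.arctan2(l[1],l[0])),np.hypot(l[0],l[1])
E
python3 - <<'E'
from h import *
a=imaging.get_image("side");b=imaging.get_image("top")
crop(a,180,110,100,100,6,"pics/s4.png");crop(b,225,120,100,90,6,"pics/t4.png")
plan(K-RS[:,2]*.016,rot(-110))
print(ang("top",(225+317/6,120+100/6),-.031),ang("top",(225+167/6,120+151/6),-.0355),ang("side",(180+175/6,110+335/6),-.0355))
E
```

```text
t 3.7333 pos [0.6125 0.1726 0.1542] q [-0.6 23.7 94.5 26.7 32.2 65.8] F [-0.5  0.1 -0.9] w 0.0857
dist cm 0.1 in tool now [-0.    0.08 -0.05] rv [-0.02  0.49  0.05] n 1
row 0 [-0.    0.08 -0.05] [-0.02  0.49  0.05]
(np.float64(-32.897050632336935), np.float64(0.05254472075720839)) (np.float64(38.9212871215575), np.float64(0.058031211457104485)) (np.float64(40.45823755812963), np.float64(0.06222157026649167))
```

View pics/s4.png

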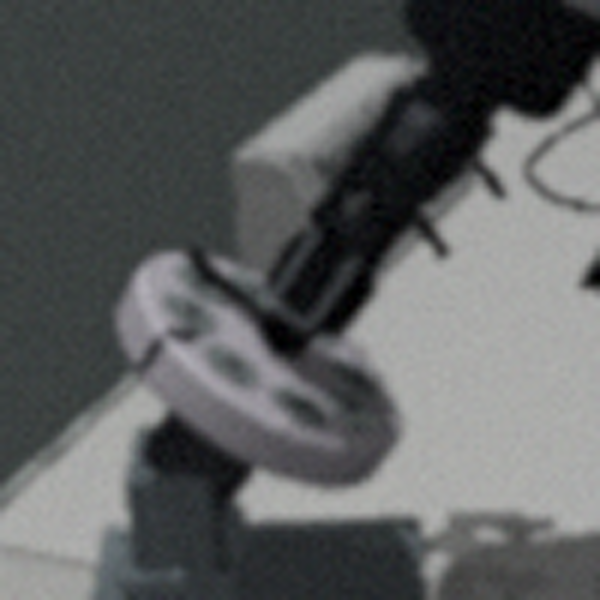

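View pics/t4.png

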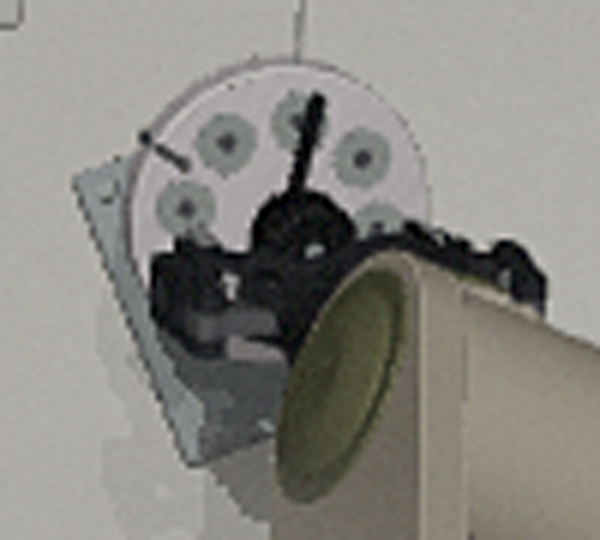

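The open fingers straddle the knob: in the side crop the tips are near (300,330), above the pointer. The droop is about 73°. Closing now.

Emit:
{"api": "jog_arm", "payload": {"rows": [{"hand": 0,"dx": 0,"dy": 0,"dz": 0,"ax": 0,"ay": 0,"az": 0},{"hand": 0,"dx": 0,"dy": 0,"dz": 0,"ax": 0,"ay": 0,"az": 0},{"hand": 0,"dx": 0,"dy": 0,"dz": 0,"ax": 0,"ay": 0,"az": 0},{"hand": 0,"dx": 0,"dy": 0,"dz": 0,"ax": 0,"ay": 0,"az": 0},{"hand": 0,"dx": 0,"dy": 0,"dz": 0,"ax": 0,"ay": 0,"az": 0}], "newtons": 50}}

```text
time_s: 4.15
position: [0.6124, 0.1723, 0.155]
tool_rot: [[-0.841, 0.524, 0.135], [-0.011, 0.234, -0.972], [-0.541, -0.819, -0.191]]
ft_force: [-3.7, -2.2, 3.4]
grip_width: 0.0386
```

Emit:
{"api": "jog_arm", "payload": {"rows": [{"hand": 0,"dx": 0,"dy": 0,"dz": 0,"ax": 0,"ay": 0,"az": 0},{"hand": 0,"dx": 0,"dy": 0,"dz": 0,"ax": 0,"ay": 0,"az": 0},{"hand": 0,"dx": 0,"dy": 0,"dz": 0,"ax": 0,"ay": 0,"az": 0},{"hand": 0,"dx": 0,"dy": 0,"dz": 0,"ax": 0,"ay": 0,"az": 0},{"hand": 0,"dx": 0,"dy": 0,"dz": 0,"ax": 0,"ay": 0,"az": 0}]}}

```text
time_s: 4.57
position: [0.6124, 0.1723, 0.155]
tool_rot: [[-0.841, 0.524, 0.135], [-0.011, 0.234, -0.972], [-0.541, -0.819, -0.191]]
ft_force: [-4.9, -3.0, 5.5]
grip_width: 0.0383
```

Emit:
{"api": "jog_arm", "payload": {"rows": [{"hand": 0,"dx": 0,"dy": 0,"dz": 0,"ax": 0,"ay": -4,"az": 0},{"hand": 0,"dx": 0,"dy": 0,"dz": 0,"ax": 0,"ay": -4,"az": 0},{"hand": 0,"dx": 0,"dy": 0,"dz": 0,"ax": 0,"ay": -4,"az": 0},{"hand": 0,"dx": 0,"dy": 0,"dz": 0,"ax": 0,"ay": -4,"az": 0},{"hand": 0,"dx": 0,"dy": 0,"dz": 0,"ax": 0,"ay": -4,"az": 0}]}}

```text
time_s: 4.98
position: [0.6125, 0.172, 0.155]
tool_rot: [[-0.743, 0.524, 0.417], [-0.345, 0.233, -0.909], [-0.574, -0.819, 0.008]]
ft_force: [-4.6, -5.4, 5.2]
grip_width: 0.0388
```

Emit:
{"api": "jog_arm", "payload": {"rows": [{"hand": 0,"dx": 0,"dy": 0,"dz": 0,"ax": 0,"ay": -4,"az": 0},{"hand": 0,"dx": 0,"dy": 0,"dz": 0,"ax": 0,"ay": -4,"az": 0},{"hand": 0,"dx": 0,"dy": 0,"dz": 0,"ax": 0,"ay": -4,"az": 0},{"hand": 0,"dx": 0,"dy": 0,"dz": 0,"ax": 0,"ay": -4,"az": 0},{"hand": 0,"dx": 0,"dy": 0,"dz": 0,"ax": 0,"ay": -4,"az": 0}]}}

```text
time_s: 5.4
position: [0.6127, 0.1717, 0.155]
tool_rot: [[-0.556, 0.525, 0.645], [-0.635, 0.233, -0.736], [-0.536, -0.819, 0.204]]
ft_force: [-3.7, -6.8, 4.0]
grip_width: 0.0383
```

Emit:
{"api": "jog_arm", "payload": {"rows": [{"hand": 0,"dx": 0,"dy": 0,"dz": 0,"ax": 0,"ay": 0,"az": 0},{"hand": 0,"dx": 0,"dy": 0,"dz": 0,"ax": 0,"ay": 0,"az": 0},{"hand": 0,"dx": 0,"dy": 0,"dz": 0,"ax": 0,"ay": 0,"az": 0},{"hand": 0,"dx": 0,"dy": 0,"dz": 0,"ax": 0,"ay": 0,"az": 0},{"hand": 0,"dx": 0,"dy": 0,"dz": 0,"ax": 0,"ay": 0,"az": 0}]}}

```text
time_s: 5.82
position: [0.6127, 0.1718, 0.155]
tool_rot: [[-0.557, 0.525, 0.644], [-0.634, 0.233, -0.738], [-0.537, -0.819, 0.203]]
ft_force: [-3.6, -5.9, 4.7]
grip_width: 0.0382
```

```bash
cat >> h.py <<'E'
def look(i):
    a=imaging.get_image("side");b=imaging.get_image("top")
    k=lambda im,x,y,w,h:cv2.resize(im[y:y+h,x:x+w,::-1],None,fx=6,fy=6,interpolation=cv2.INTER_CUBIC)
    cv2.imwrite(f"pics/s{i}.png",k(a,180,110,100,100));cv2.imwrite(f"pics/t{i}.png",k(b,225,120,100,90))
    s=status.observe();R=s["tool_rot"];z=RS.T@np.array(R)[:,2]
    print("t",s["time_s"],"q",np.round(s["q"],1),"F",np.round(s["ft_force"],1),"T",np.round(s["wrist_torque"],2),"w",s["grip_width"],"grip theta",np.degrees(np.arctan2(z[1],z[0])),"off",(RS.T@(np.array(s["position"])-K)*1000).round(1))
E
python3 -c "
from h import *
look(5)"
```

```text
t 5.9167 q [-0.7 23.6 94.5 26.6 32.2 25.8] F [-3.5 -6.2  5.5] T [-0.83  0.44 -0.24] w 0.038464154231267846 grip theta -69.46743905958077 off [  0.1  -1.3 -14.4]
```

View pics/s5.png

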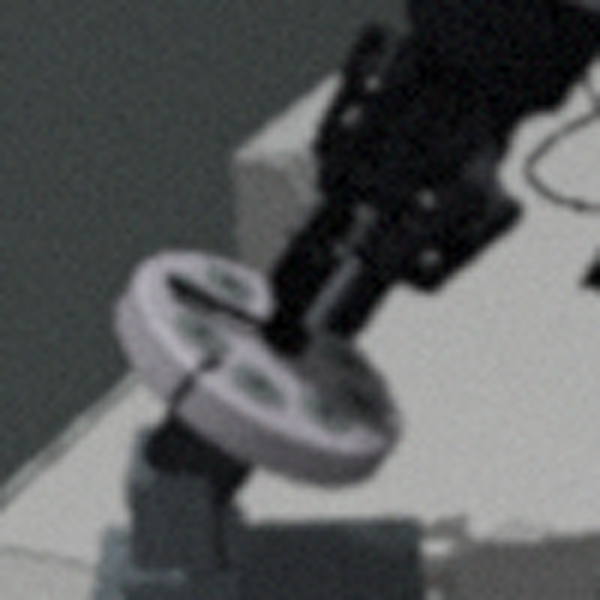

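View pics/t5.png

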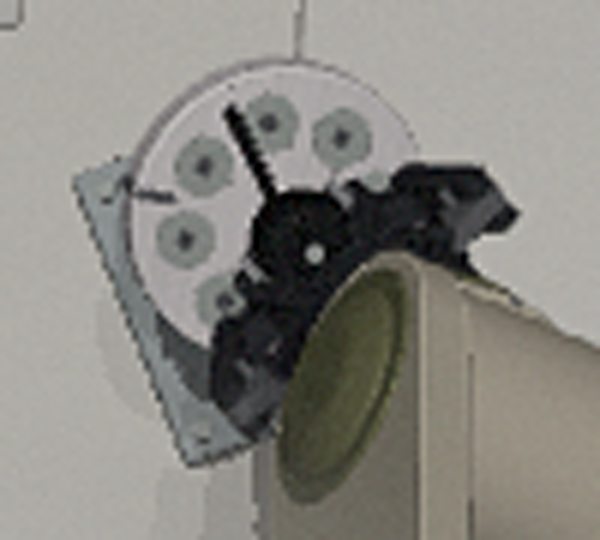

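The knob follows the grip: the pointer tip is now at (230,110) and the rib at (155,196) in the top crop. I'll carry on counter-clockwise for another 80°.

Emit:
{"api": "jog_arm", "payload": {"rows": [{"hand": 0,"dx": 0,"dy": 0,"dz": 0,"ax": 0,"ay": -4,"az": 0},{"hand": 0,"dx": 0,"dy": 0,"dz": 0,"ax": 0,"ay": -4,"az": 0},{"hand": 0,"dx": 0,"dy": 0,"dz": 0,"ax": 0,"ay": -4,"az": 0},{"hand": 0,"dx": 0,"dy": 0,"dz": 0,"ax": 0,"ay": -4,"az": 0},{"hand": 0,"dx": 0,"dy": 0,"dz": 0,"ax": 0,"ay": -4,"az": 0}]}}

```text
time_s: 6.33
position: [0.6129, 0.1716, 0.1551]
tool_rot: [[-0.301, 0.525, 0.796], [-0.849, 0.232, -0.475], [-0.434, -0.819, 0.376]]
ft_force: [-3.3, -7.3, 3.9]
grip_width: 0.0384
```

Emit:
{"api": "jog_arm", "payload": {"rows": [{"hand": 0,"dx": 0,"dy": 0,"dz": 0,"ax": 0,"ay": -4,"az": 0},{"hand": 0,"dx": 0,"dy": 0,"dz": 0,"ax": 0,"ay": -4,"az": 0},{"hand": 0,"dx": 0,"dy": 0,"dz": 0,"ax": 0,"ay": -4,"az": 0},{"hand": 0,"dx": 0,"dy": 0,"dz": 0,"ax": 0,"ay": -4,"az": 0},{"hand": 0,"dx": 0,"dy": 0,"dz": 0,"ax": 0,"ay": -4,"az": 0}]}}

```text
time_s: 6.75
position: [0.6131, 0.1715, 0.1552]
tool_rot: [[-0.011, 0.526, 0.851], [-0.96, 0.232, -0.156], [-0.28, -0.818, 0.502]]
ft_force: [-2.6, -7.6, 4.6]
grip_width: 0.0386
```

Emit:
{"api": "jog_arm", "payload": {"rows": [{"hand": 0,"dx": 0,"dy": 0,"dz": 0,"ax": 0,"ay": -4,"az": 0},{"hand": 0,"dx": 0,"dy": 0,"dz": 0,"ax": 0,"ay": -4,"az": 0},{"hand": 0,"dx": 0,"dy": 0,"dz": 0,"ax": 0,"ay": -4,"az": 0},{"hand": 0,"dx": 0,"dy": 0,"dz": 0,"ax": 0,"ay": -4,"az": 0},{"hand": 0,"dx": 0,"dy": 0,"dz": 0,"ax": 0,"ay": -4,"az": 0}]}}

```text
time_s: 7.17
position: [0.6134, 0.1714, 0.1554]
tool_rot: [[0.28, 0.526, 0.803], [-0.956, 0.232, 0.182], [-0.091, -0.818, 0.568]]
ft_force: [-1.0, -7.3, 4.4]
grip_width: 0.0385
```

Emit:
{"api": "jog_arm", "payload": {"rows": [{"hand": 0,"dx": 0,"dy": 0,"dz": 0,"ax": 0,"ay": -4,"az": 0},{"hand": 0,"dx": 0,"dy": 0,"dz": 0,"ax": 0,"ay": -4,"az": 0},{"hand": 0,"dx": 0,"dy": 0,"dz": 0,"ax": 0,"ay": -4,"az": 0},{"hand": 0,"dx": 0,"dy": 0,"dz": 0,"ax": 0,"ay": -4,"az": 0},{"hand": 0,"dx": 0,"dy": 0,"dz": 0,"ax": 0,"ay": -4,"az": 0}]}}

```text
time_s: 7.58
position: [0.6136, 0.1715, 0.1556]
tool_rot: [[0.538, 0.527, 0.658], [-0.836, 0.232, 0.497], [0.109, -0.818, 0.565]]
ft_force: [0.5, -5.6, 3.9]
grip_width: 0.0387
```

Emit:
{"api": "jog_arm", "payload": {"rows": [{"hand": 0,"dx": 0,"dy": 0,"dz": 0,"ax": 0,"ay": 0,"az": 0},{"hand": 0,"dx": 0,"dy": 0,"dz": 0,"ax": 0,"ay": 0,"az": 0},{"hand": 0,"dx": 0,"dy": 0,"dz": 0,"ax": 0,"ay": 0,"az": 0},{"hand": 0,"dx": 0,"dy": 0,"dz": 0,"ax": 0,"ay": 0,"az": 0},{"hand": 0,"dx": 0,"dy": 0,"dz": 0,"ax": 0,"ay": 0,"az": 0}]}}

```text
time_s: 8.0
position: [0.6136, 0.1715, 0.1556]
tool_rot: [[0.536, 0.526, 0.66], [-0.837, 0.232, 0.495], [0.108, -0.818, 0.565]]
ft_force: [1.3, -6.6, 4.5]
grip_width: 0.0386
```

```bash
python3 -c "
from h import *
look(6)
print(ang('top',(225+230/6,120+110/6),-.031),ang('top',(225+155/6,120+196/6),-.0355),ang('side',(180+208/6,110+364/6),-.0355))"
```

```text
t 8.1 q [ -0.7  23.7  94.4  26.6  32.1 -54.2] F [ 1.  -5.7  4.7] T [-1.08  0.12 -0.5 ] w 0.038276372110920304 grip theta 10.53550927915693 off [  1.1  -1.9 -14.4]
(np.float64(7.600154873746073), np.float64(0.053779849114815224)) (np.float64(58.44309378162692), np.float64(0.055264242742518635)) (np.float64(57.06879329905572), np.float64(0.05847728812119031))
```

View pics/s6.png

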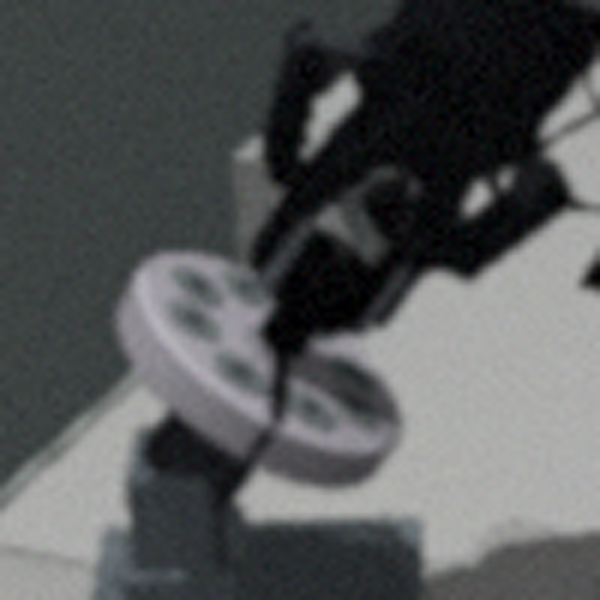

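View pics/t6.png

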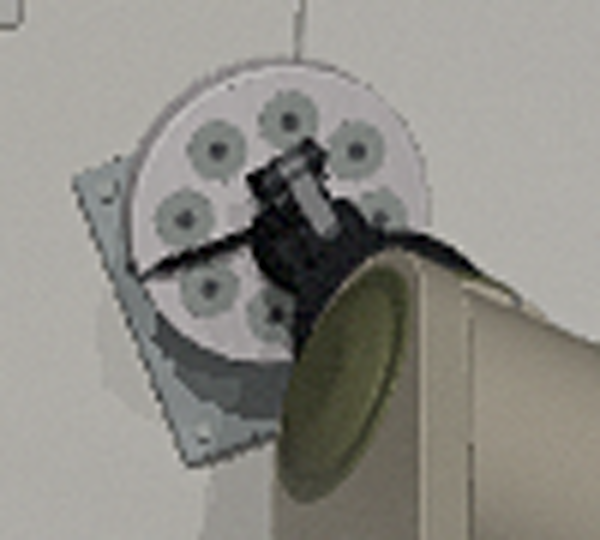

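The pointer and rib are now nearly aligned. I'll enlarge this and overlay predicted pointer and rib positions.

```bash
cat >> h.py <<'E'
def zoom(i):
    n=8;acc={}
    for nm,(x,y,w,h) in {"side":(200,155,50,50),"top":(240,145,50,40)}.items():
        im=np.mean([imaging.get_image(nm).astype(float) for _ in range(3)],0).astype(np.uint8)
        cv2.imwrite(f"pics/full_{nm}{i}.png",im[:,:,::-1])
        z=cv2.resize(im[y:y+h,x:x+w,::-1],None,fx=12,fy=12,interpolation=cv2.INTER_CUBIC)
        cv2.imwrite(f"pics/z{nm}{i}.png",cv2.convertScaleAbs(z,alpha=1.3))
E
python3 -c "
from h import *
zoom(6)"
```

```text
(no output)
```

View pics/zside6.png

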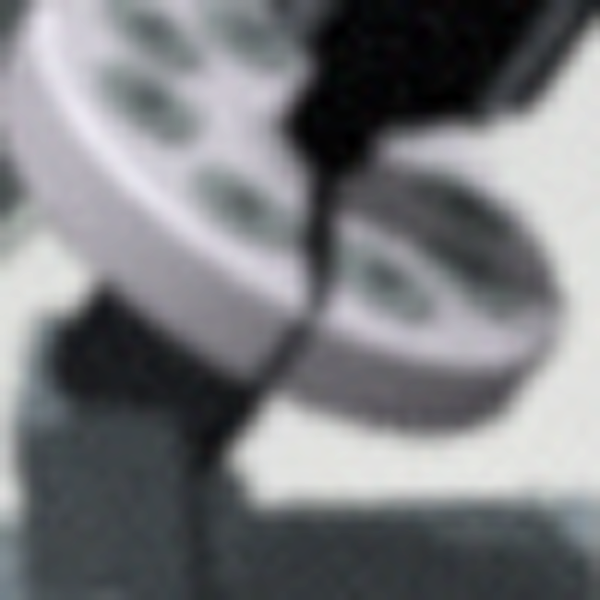

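View pics/ztop6.png

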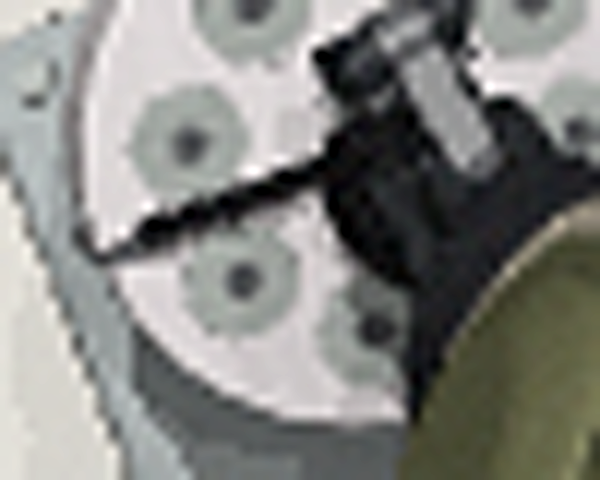

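```bash
python3 - <<'E'
from h import *
T6=lambda x,y:(225+x/6,120+y/6);Z=lambda x,y:(240+x/12,145+y/12);ZS=lambda x,y:(200+x/12,155+y/12)
pr=lambda s,*a:print(s,[(round(float(ang(*q)[0]),1),round(float(ang(*q)[1]),4)) for q in a])
pr("t4 rib,rim",("top",T6(167,151),-.0355),("top",T6(145,137),-.037),("side",(180+152/6,110+347/6),-.037))
pr("t4 plugs",*[("top",T6(*p),-.037) for p in[(227,142),(186,208),(362,158),(297,122)]])
pr("t5 plugs",*[("top",T6(*p),-.037) for p in[(204,165),(186,240),(341,137),(270,122)]])
pr("t5 rib,rim, ptr",("top",T6(155,196),-.0355),("top",T6(127,188),-.037),("top",T6(230,110),-.031),("top",T6(250,150),-.031))
pr("t6 plugs",*[("top",Z(*p),-.037) for p in[(188,143),(240,281),(376,327)]],*[("top",T6(*p),-.037) for p in[(217,150),(288,120),(358,151)]])
pr("t6 rim",("top",Z(105,258),-.037),("side",ZS(315,318),-.037))
pr("t6 ptr",("top",Z(143,237),-.031),("top",Z(230,202),-.031),("top",Z(280,182),-.031),("side",ZS(318,270),-.031),("side",ZS(322,215),-.031))
E
```

```text
t4 rib,rim [(38.9, 0.058), (38.8, 0.0687), (45.9, 0.0796)]
t4 plugs [(16.3, 0.0408), (62.6, 0.0408), (-74.1, 0.0424), (-27.5, 0.0411)]
t5 plugs [(35.1, 0.0408), (82.0, 0.0409), (-55.9, 0.0421), (-11.4, 0.0414)]
t5 rib,rim, ptr [(58.4, 0.0553), (57.7, 0.0673), (7.6, 0.0538), (7.1, 0.0346)]
t6 plugs [(70.7, 0.0411), (116.9, 0.0422), (161.8, 0.042), (23.7, 0.0409), (-22.0, 0.0417), (-69.2, 0.0428)]
t6 rim [(93.2, 0.0631), (91.3, 0.0672)]
t6 ptr [(90.1, 0.0547), (89.6, 0.0351), (89.0, 0.0239), (88.4, 0.06), (87.9, 0.0363)]
```

The droop is now about +4° (rib 93.8°, pointer 89.6°). At about 0.55 that needs another 7.5° counter-clockwise.

Emit:
{"api": "jog_arm", "payload": {"rows": [{"hand": 0,"dx": 0,"dy": 0,"dz": 0,"ax": 0,"ay": -2,"az": 0},{"hand": 0,"dx": 0,"dy": 0,"dz": 0,"ax": 0,"ay": -2.5,"az": 0},{"hand": 0,"dx": 0,"dy": 0,"dz": 0,"ax": 0,"ay": -2,"az": 0},{"hand": 0,"dx": 0,"dy": 0,"dz": 0,"ax": 0,"ay": -1,"az": 0},{"hand": 0,"dx": 0,"dy": 0,"dz": 0,"ax": 0,"ay": 0,"az": 0}]}}

```text
time_s: 8.82
position: [0.6137, 0.1715, 0.1556]
tool_rot: [[0.618, 0.527, 0.584], [-0.765, 0.232, 0.601], [0.181, -0.818, 0.546]]
ft_force: [0.6, -5.9, 4.6]
grip_width: 0.0389
```

Emit:
{"api": "jog_arm", "payload": {"rows": [{"hand": 0,"dx": 0,"dy": 0,"dz": 0,"ax": 0,"ay": 0,"az": 0},{"hand": 0,"dx": 0,"dy": 0,"dz": 0,"ax": 0,"ay": 0,"az": 0},{"hand": 0,"dx": 0,"dy": 0,"dz": 0,"ax": 0,"ay": 0,"az": 0},{"hand": 0,"dx": 0,"dy": 0,"dz": 0,"ax": 0,"ay": 0,"az": 0},{"hand": 0,"dx": 0,"dy": 0,"dz": 0,"ax": 0,"ay": 0,"az": 0}]}}

```text
time_s: 9.23
position: [0.6137, 0.1715, 0.1556]
tool_rot: [[0.618, 0.527, 0.584], [-0.765, 0.232, 0.6], [0.181, -0.818, 0.546]]
ft_force: [1.4, -5.0, 3.9]
grip_width: 0.0383
```

Emit:
{"api": "jog_arm", "payload": {"rows": [{"hand": 0,"dx": 0,"dy": 0,"dz": 0,"ax": 0,"ay": 0,"az": 0},{"hand": 0,"dx": 0,"dy": 0,"dz": 0,"ax": 0,"ay": 0,"az": 0},{"hand": 0,"dx": 0,"dy": 0,"dz": 0,"ax": 0,"ay": 0,"az": 0},{"hand": 0,"dx": 0,"dy": 0,"dz": 0,"ax": 0,"ay": 0,"az": 0},{"hand": 0,"dx": 0,"dy": 0,"dz": 0,"ax": 0,"ay": 0,"az": 0}]}}

```text
time_s: 9.65
position: [0.6137, 0.1715, 0.1556]
tool_rot: [[0.618, 0.527, 0.584], [-0.765, 0.232, 0.6], [0.181, -0.818, 0.546]]
ft_force: [0.8, -5.1, 5.0]
grip_width: 0.0387
```

```bash
python3 -c "
from h import *
look(7);zoom(7)"
```

```text
t 9.75 q [ -0.7  23.7  94.4  26.6  32.1 -61.7] F [ 2.  -5.   5.3] T [-1.06  0.06 -0.51] w 0.03824925874067318 grip theta 18.025379481483593 off [  1.2  -1.9 -14.4]
```

View pics/zside7.png

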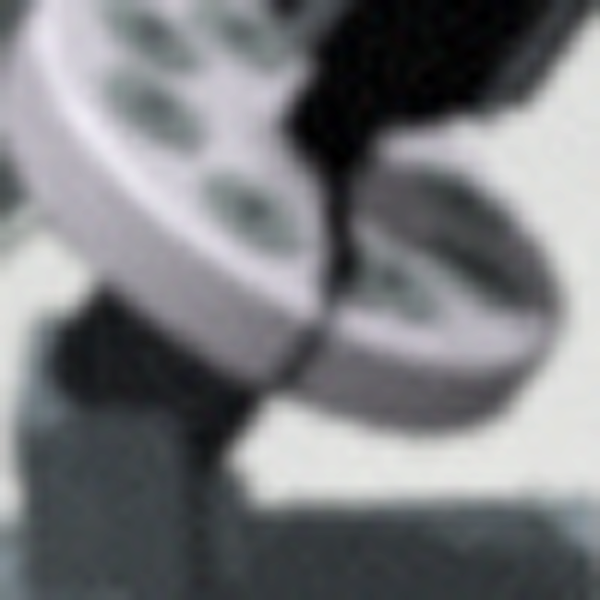

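View pics/ztop7.png

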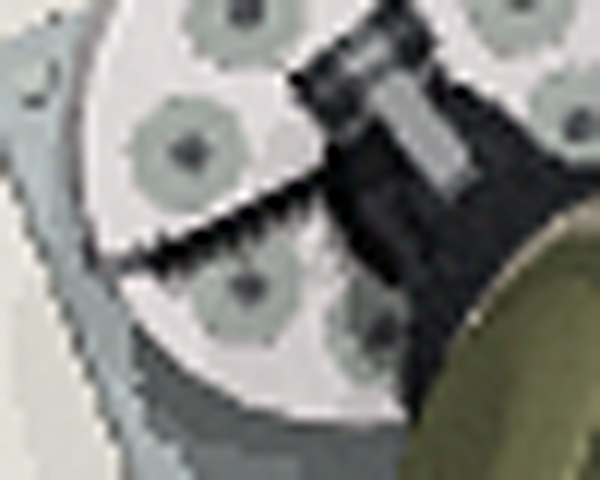

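```bash
python3 - <<'E'
from h import *
Z=lambda x,y:(240+x/12,145+y/12);ZS=lambda x,y:(200+x/12,155+y/12)
pr=lambda s,*a:print(s,[(round(float(ang(*q)[0]),1),round(float(ang(*q)[1]),4)) for q in a])
pr("plugs",*[("top",Z(*p),-.037) for p in[(190,152),(249,288),(379,328),(244,10)]])
pr("rim",("top",Z(110,266),-.037),("side",ZS(325,320),-.037))
pr("ptr",("top",Z(155,258),-.031),("top",Z(230,222),-.031),("top",Z(290,195),-.031),("side",ZS(340,270),-.031),("side",ZS(340,215),-.031))
P=lambda a,r,off:K+RS@[r*np.cos(np.radians(a)),r*np.sin(np.radians(a)),off]
for a in(92,97,101):
  print(a,[(proj("top",P(a,r,o))[0]-[240,145])*12 for r,o in((.056,-.031),(.035,-.031),(.064,-.0355),(.065,-.037))])
E
```

```text
plugs [(73.5, 0.0407), (120.4, 0.0421), (162.7, 0.0423), (27.7, 0.0409)]
rim [(95.1, 0.0628), (93.3, 0.0659)]
ptr [(95.7, 0.054), (96.1, 0.0367), (97.6, 0.0229), (93.4, 0.0551), (95.1, 0.0321)]
92 [array([140.17373031, 247.20591799]), array([232.77387287, 208.10672809]), array([100.45525693, 255.99560628]), array([ 94.60420509, 255.81916882])]
97 [array([149.00251127, 267.45352806]), array([238.1820207 , 220.80101558]), array([110.59245466, 279.0330528 ]), array([104.89947595, 279.18777042])]
101 [array([157.34741377, 282.92342269]), array([243.31513096, 230.5140814 ]), array([120.15788995, 296.62540945]), array([114.6117861 , 297.03202076])]
```

The rotor and pointer now agree: rib about 97.0° from the plugs and 95.1° from the rim mark, pointer about 96.5°. That leaves a droop of about 0 ± 2°, against a 6.9° limit. One last check for stillness and undisturbed bystanders, then I'll hand it in.

```bash
python3 - <<'E'
from h import *
a=imaging.get_image("top").astype(float);b=cv2.imread("pics/full_top7.png")[:,:,::-1].astype(float)
print("rotor diff now vs before",np.abs(a-b)[140:180,245:275].mean(), "static ref",np.abs(a-b)[60:90,300:360].mean())
o=cv2.imread("pics/top0.png")[:,:,::-1].astype(float)
for n,(x,y) in dict(v1=(178,151),v2=(178,187),box=(328,253)).items(): print(n,np.abs(a-o)[y-10:y+10,x-10:x+10].mean())
cv2.imwrite("pics/end.png",a[:,:,::-1])
s=status.observe();print(s["time_s"],s["grip_width"],np.abs(s["qvel"]).max())
E
```

```text
rotor diff now vs before 2.1575 static ref 2.2855555555555553
v1 7.335833333333333
v2 7.085833333333333
box 50.083333333333336
10.1 0.03838907083648124 0.1519643313573913[ WARN:0@5.647] global loadsave.cpp:1063 imwrite_ Unsupported depth image for selected encoder is fallbacked to CV_8U.
```

View pics/end.png

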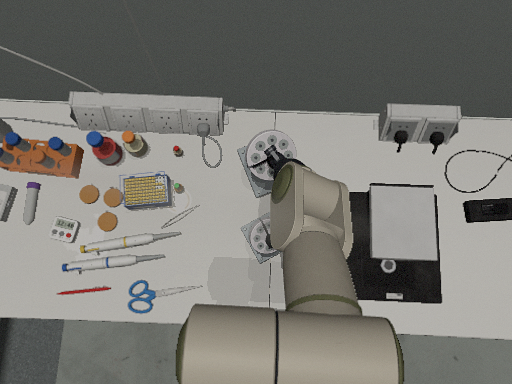

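View pics/full_side7.png

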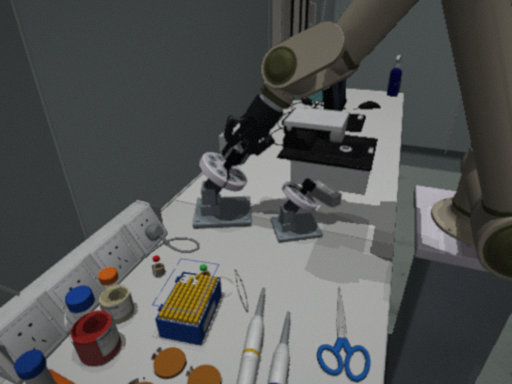

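In the side view, the slide box at (322,190) and the vials at (157,267) and (204,268) are where they started.

```bash
python3 -c "
from rig import job
print(job.close_job())"
```

```text
the job is handed in; nothing more can be done
None
```

I gripped the knob of the larger stand once, at 50 N, and turned it about 127° counter-clockwise in one grip. I then handed the job in with the knob still held, at about 10 s of the 58 s allowed; no verdict was reported.

**Droop:** it went from about +73° to about +4° and then to about 0 ± 2°, against the 6.9° limit.

**Last checks:**
- **Rib and pointer:** the top view puts the rib at 97.0° by the plugs and 95.1° by the rim mark, with the pointer at about 96.5°. The side view reads both about 2–3° lower (rib 93.3°, pointer about 94.2°), so the views disagree slightly on absolute angle, but both put the droop within 2°.
- **Rotor still:** successive pictures differ only by noise.
- **Grip:** the finger opening was steady at 38 mm with a wrist force of about 7 N. There was no sign of contact with the rotor.
- **Vials and slide box:** the vials look unmoved in both views. At the end the arm hid the slide box from the top camera, so I checked it by eye in the side view only, where it looked unmoved.

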